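# Load the viscometer tray and hand it over level

### The job

Make up the carrying tray for the falling-ball viscometer: pick up the sample cassette by its finger tab, put it into the empty socket of the tray and press it down until it is flush with the socket rim under both spring clips. Then lift the tray by its handle and carry it to the white bench timer, keeping it level enough that the loose steel ball stays in its dish, and finish holding it still and level with its middle about 15 cm in front of the timer's display, centred on it, with its underside about 12 cm above the bench, for the colleague who starts the timer on taking it. Do not put the tray down or let go, and leave the timer and the other things on the bench where they stand.

Things in the scene. Friction and masses are not known exactly. Their poses are not given: they have to be found in the camera images.
- tray: loose grey carrying tray, 112 x 190 mm (own x by y), 0.35 kg, 6 mm base with a 12 mm high kerb. Origin: centre of its underside; z up. A bail handle stands across its middle; the cassette socket lies 52 mm to its own -y, the ball dish 52 mm to its own +y, which at the start points to the robot's left within 0.4 rad. Loaded, it balances under the handle
- handle (a point): centre of the tray's black handle bar, 82 mm above the tray's underside. The bar lies along the tray's own x, 104 mm long on two 9 mm posts 86 mm apart, 12 mm thick (own y) with flat sides, 16 mm tall (74 to 90 mm above the underside); free space below it. Axes as the tray's
- recess (a point): centre of the socket's floor, 6 mm above the tray's underside. Socket 63 (tray x) by 43 mm (y) inside, 14 mm deep, white 5 mm walls, rim 20 mm above the underside. At each short end a 12 mm wide sprung steel clip leans in, 8 mm above the rim; the cassette rests on the two noses until pressed down with 6 to 10 N, then they catch over its top. Axes as the tray's
- cassette: loose white sample cassette, a block 60 x 40 x 14 mm (own x, y, z) with a 3 mm bevelled foot, four round sealed wells on top and an upright finger tab; 0.06 kg. Origin: centre of its underside; z up. It fits the socket either way round, long side along the tray's x, with 1.5 mm play each side
- tab (a point): top centre of the cassette's finger tab, 40.5 mm above the cassette's underside. The tab is 10 mm thick (cassette x), 28 mm long (cassette y) and stands 26 mm above the block. Axes as the cassette's
- ball_center (a point): centre of the loose polished steel ball, 16 mm across, 17 g. At the start it lies in the dish
- dish (a point): where the ball's centre rests when the ball lies at the bottom of the tray's round white dish: a plain cone 44 mm across with sides rising at 20 degrees, open above. A tilt or a sideways acceleration worth 20 degrees lets the ball roll out. Axes as the tray's
- timer: white bench timer, 38 x 72 x 58 mm (own x, y, z), loose, 75 g. Origin: centre of its underside; its display faces its own -x (roughly towards the robot), z up
- petri: empty glass dish, 66 mm across, 15 mm high, beyond the tray; leave it alone. Origin: centre of its underside
- jar: white lidded jar, 54 mm across, 84 mm high, beyond the tray on the left; leave it alone. Origin: centre of its underside
- tape: roll of brown tape lying flat, 98 mm across, 25 mm high, left of the tray, in front of a big fixed centrifuge (about 0.3 m high, between the start pose and the work: pass over or in front of it); leave it alone. Origin: centre of its underside
- forceps: steel forceps lying flat, 13 x 120 x 8 mm, on the right near the edge of the bench; leave them alone. Origin: centre of the underside
Mind the look-alikes: they are no part of the job. Leave any orange or yellow look-alike of the timer alone.

How it is judged:
By the outcome, as a careful person would: the job done as asked, in the order asked, and still so for the second after the job is handed in, while the arm keeps its last pose, push and grip.
It also fails if it takes over 72 s, if anything falls off the work surface, if the arm or the gripper's body presses on something with over 40 N, if the wrist force passes 120 N, or if a joint passes its speed limit or range.

### The arm

A 6-joint arm with a two-finger parallel gripper is mounted at the origin on a cart in front of the work surface, level with it; the furniture and walls round the work are solid. World frame = base frame: x ahead of the robot, y to its left, z up, the work surface at z = 0. Lengths are in m, angles in rad, forces in N, time in s.
With the tool pointing down it reaches from about 0.4 to 0.825 m from the base axis. Payload 7 kg.
Tool frame: the origin (TCP) lies at the very end of the fingers, on their centre line; the grasp point (between the pads) lies 19 mm behind it; z points along the fingers, y is the line along which they close (so a half turn about z gives the same grasp; the last joint's range is limited). The gripper opens to 85 mm and grips with 20 to 120 N. Pads are 22 mm wide; open, the fingers measure 114 mm over their backs; the gripper's body (76 mm by 85 mm) begins 54 mm behind the grasp point. The pads swing forward as they close: fully open they stand 13 mm farther back than shut.
Start: joints at [1.571, 0.359, 0.012, 0, -1.224, -0.288], TCP at [0.192, 0.647, 0.231] pointing down, gripper open.
Joint ranges: [-3.07, 3.07], [-1.43, 2.12], [-1.02, 1.25], [-3.03, 1.67], [-3.05, -0], [-3.03, 3.03]. Speed limits (rad/s): [2.39, 2.39, 3.01, 3.14, 3.14, 3.14].

### API

Orientations are given as a unit quaternion [x, y, z, w].
In Python, from station import env gives the robot as it stands.
- The arm moves only by the tool drive_tool, never from a script. Its argument "motion" is a list that holds one entry, the list of rows, each a list of 7 numbers: the opening, from 0 (shut) to 1 (fully open), then the shift along the world's x, y, z in units of 60 mm (1.0 is 60 mm), then the turn, a rotation vector about the world's x, y, z in units of 6 degrees (1.0 is 6 degrees). A call has exactly 10 rows; each row shifts and turns the commanded pose from where the row before left it; what a row does not reach is not made up. A row lasts 1/8 s, in which the tool goes at most 62.5 mm and 10.7 degrees, less where a joint would pass 70% of its speed; a pose out of reach is approached as far as the arm can. A call is refused whole if a number of a shift passes 1 or a number of a turn 1, either way. A call with a gripper value outside its range is refused whole. The fingers move at their own pace and stop on an object; the grip force is fixed at half the most. Time passes only in rows, so rows that do not move let the fingers close, or fill a call up. It gives the time, the measured TCP pose, the force, the opening and the grip force at its end, in the units of the state.
- env.get_state(): the state, without advancing time (a new reading comes with each control period).
- env.snapshot(name): name is "scene" or "top" or "wrist"; returns (picture, depth): 384x512x3 uint8, red, green, blue; 384x512 float32, m along the optical axis (not along the pixel's ray), 0 where there is no reading.
- env.get_calibration(name): a dict with "K" (3x3 intrinsics, pixels), "R" (3x3) and "t" (3): a world point X has camera coordinates R X + t; the wrist camera has in their place "T_tool_cam" (4x4, takes a point from camera to tool coordinates, whose origin is the TCP and whose axes are the flange's). Camera axes: x right, y down, z forward; pixel columns grow to the right and rows downward; lengths in m; the calibration is good to about 2 mm. A picture is of the moment at which its call begins: read the wrist's pose just before it. get_calibration takes no time and is no camera call.
- env.close_job(): hands the job in; it is judged then, once.
The state is a dict: "clock": time; "q": joint angles; "qvel": joint speeds; "joint_efforts": joint torques, N m; "eef_pos": TCP position; "orientation": TCP orientation; "force": force on the tool from outside, world axes, zero at the start; "ft_torque": the same for the moment, N m; "gripper_width": finger opening in m; "finger_force": force on a finger pad.
Only numpy, scipy, OpenCV 4.12 (cv2) and the standard library are available. Lean on these libraries where they do the work, as an engineer would, in place of code of your own. Each camera call takes 0.05 s, during which the arm holds its last target. There are 200 camera calls.

## Working session

There is one attempt and no reset: what is moved stays moved. The work goes in short steps, Python scripts to look and compute and a tool call to move; the robot and the scene stay as the last step left them, time stands still between calls to the robot, and variables do not carry over. Pictures are saved under pics/ and viewed, at most 10 in all, crops included, and the job is handed in when it is done.

Besides the shell and the picture viewer there is one more tool, called in YAML: its name, and indented under it one key for each argument. drive_tool: Moves the arm, as the interface text tells. Its arguments: {"type":"object","properties":{"motion":{"type":"array"}},"required":["motion"]}

```bash
mkdir -p pics; ls; python3 - <<'E'
from station import env
import cv2,numpy as np
s=env.get_state();print(s)
for n in("scene","top"):
    p,d=env.snapshot(n);cv2.imwrite(f"pics/{n}0.png",p[...,::-1]);np.save(f"{n}0.npy",d)
    c=env.get_calibration(n);print(n,c["K"],c["R"],c["t"])
print(env.get_calibration("wrist"))
E
```

```text
pics
{'clock': 0.0, 'q': array([ 1.57108281e+00,  3.59396801e-01,  1.10444328e-02, -3.78025254e-04,
       -1.22410999e+00, -2.88086559e-01]), 'qvel': array([-0.00074672,  0.00147442,  0.00114943,  0.00055914,  0.00077126,
        0.00033028]), 'joint_efforts': array([ 4.39181747e-05, -5.83341014e+01,  2.93412513e+01,  6.93668470e+00,
       -5.86271693e-03,  5.26254752e-06]), 'eef_pos': array([0.19148199, 0.64675125, 0.23034598]), 'orientation': array([ 9.89654651e-01, -1.43467578e-01, -5.61752842e-05,  8.49908476e-04]), 'force': array([ 0.48753578, -0.61205648, -0.68805145]), 'ft_torque': array([-0.01497578,  0.00940895,  0.04875104]), 'finger_force': 0.0, 'gripper_width': 0.08544129679868367}
scene [[418.3390506    0.         252.38825432]
 [  0.         418.3390506  185.170181  ]
 [  0.           0.           1.        ]] [[ 0.6615061  -0.74975359 -0.01671008]
 [-0.3794097  -0.3153663  -0.86982319]
 [ 0.64688326  0.58173331 -0.49308052]] [-0.47839539  0.20410775  1.2178549 ]
top [[429.14317328   0.         258.15224189]
 [  0.         429.14317328 181.48468398]
 [  0.           0.           1.        ]] [[ 0.00209185 -0.9999896  -0.00405146]
 [-0.9881646  -0.00144565 -0.15339045]
 [ 0.153383    0.00432438 -0.98815735]] [-0.18488979  0.51524605  1.86680992]
{'K': array([[272.92051428,   0.        , 254.04436458],
       [  0.        , 272.92051428, 193.26443654],
       [  0.        ,   0.        ,   1.        ]]), 'T_tool_cam': array([[ 1.38393822e-03, -9.60765746e-01, -2.77357650e-01,
         6.90368326e-02],
       [ 9.99998741e-01,  1.54490804e-03, -3.61836953e-04,
        -6.31078894e-04],
       [ 7.76132613e-04, -2.77356800e-01,  9.60766675e-01,
        -1.41554834e-01],
       [ 0.00000000e+00,  0.00000000e+00,  0.00000000e+00,
         1.00000000e+00]])}
```

View pics/top0.png

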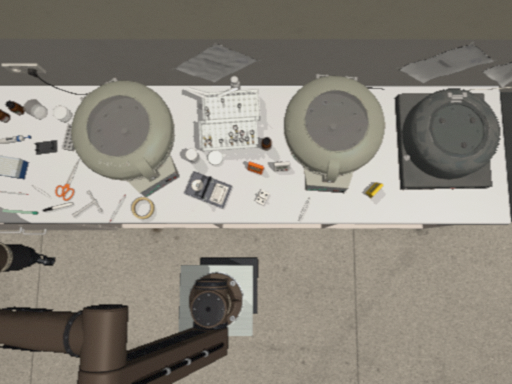

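View pics/scene0.png

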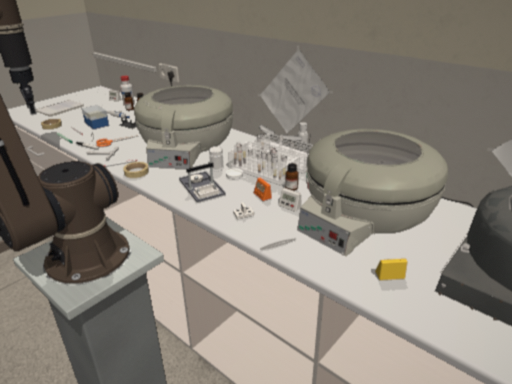

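Top view: tray at (208,190), loose white cassette with tab at (262,198). Timer candidates are orange (257,168), white (282,167) and yellow (375,190); the white one fits the description. I'll confirm it in a crop and measure roughly.

```bash
cat > h.py <<'E'
import cv2,numpy as np
from station import env
from scipy.spatial.transform import Rotation as Ro
def world(d,K,R,t):
    v,u=np.mgrid[:d.shape[0],:d.shape[1]]
    P=np.stack([(u-K[0,2])/K[0,0]*d,(v-K[1,2])/K[1,1]*d,d],-1)
    W=(P-t)@R; W[d<=0]=np.nan
    return W
def fixed(n,d):
    c=env.get_calibration(n);return world(d,c["K"],c["R"],c["t"])
def wrist(name=None):
    s=env.get_state();p,d=env.snapshot("wrist");c=env.get_calibration("wrist")
    T=np.eye(4);T[:3,:3]=Ro.from_quat(s["orientation"]).as_matrix();T[:3,3]=s["eef_pos"]
    M=np.linalg.inv(T@c["T_tool_cam"])
    if name:cv2.imwrite(f"pics/{name}.png",p[...,::-1]);np.save(name+".npy",d)
    return p,world(d,c["K"],M[:3,:3],M[:3,3]),c["K"],M
E
python3 - <<'E'
from h import *
W=fixed("top",np.load("top0.npy"))
for n,(u,v) in dict(tray=(208,190),cas=(262,198),org=(257,168),white=(282,167),tape=(143,208),tapeL=(131,208),forc=(304,208),bench=(240,215),jar=(191,155),petri=(216,158),cent=(150,175),cent2=(125,130),dish=(198,184),brown=(266,144)).items(): print(n,W[v,u].round(3))
a=cv2.imread("pics/top0.png")[130:225,170:320];b=cv2.imread("pics/scene0.png")[130:230,170:320]
cv2.imwrite("pics/crop1.png",np.vstack([cv2.resize(a,None,fx=3,fy=3,interpolation=2),cv2.resize(b,None,fx=3,fy=3,interpolation=2)]))
E
```

```text
tray [0.482 0.042 0.006]
cas [ 0.444 -0.201  0.016]
org [ 0.576 -0.179  0.043]
white [ 0.581 -0.29   0.041]
tape [ 0.401  0.335 -0.005]
tapeL [ 0.401  0.389 -0.004]
forc [ 0.402 -0.39  -0.   ]
bench [ 0.369 -0.103  0.004]
jar [0.626 0.11  0.084]
petri [0.626 0.007 0.02 ]
cent [0.521 0.262 0.177]
cent2 [0.697 0.357 0.232]
dish [0.508 0.087 0.015]
brown [ 0.674 -0.218  0.092]
```

View pics/crop1.png

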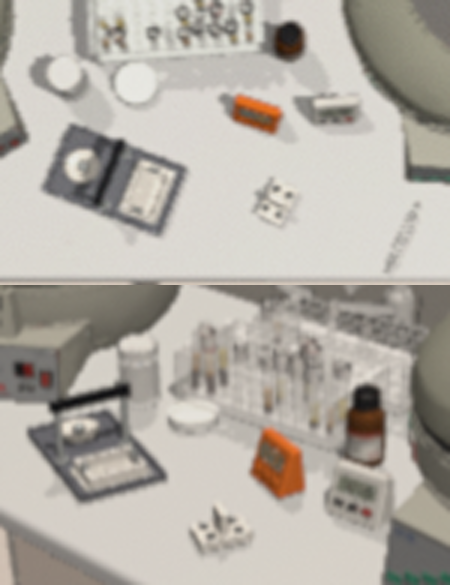

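White timer confirmed at top (282,167), with its display towards the robot. Orange (257,168) and yellow (375,190) are look-alikes. Next I'll move over the work, passing high above the centrifuge.

drive_tool:
  motion:
    - [[1,0,0,1,0,0,0],[1,0,0,1,0,0,0],[1,0,0,1,0,0,0],[1,0.4,-0.8,0,0,0,0],[1,0.4,-0.8,0,0,0,0],[1,0.4,-0.8,0,0,0,0],[1,0.4,-0.8,0,0,0,0],[1,0.4,-0.8,0,0,0,0],[1,0.3,-0.9,0,0,0,0],[1,0.3,-0.9,0,0,0,0]]

```text
clock: 1.35
eef_pos: [0.3478, 0.2973, 0.4111]
orientation: [0.99, -0.143, -0.0, 0.0]
force: [1.9, -0.9, -0.2]
gripper_width: 0.0854
finger_force: 0.0
```

drive_tool:
  motion:
    - [[1,0.3,-0.9,0,0,0,0],[1,0.3,-0.9,0,0,0,0],[1,0.3,-0.9,0,0,0,0],[1,0.3,-0.9,0,0,0,0],[1,0.3,-0.9,0,0,0,0],[1,0.2,-0.9,-0.2,0,0,0],[1,0.2,-0.9,-0.4,0,0,0],[1,0,-0.4,-0.4,0,0,0],[1,0,0,0,0,0,0],[1,0,0,0,0,0,0]]

```text
clock: 2.6
eef_pos: [0.4618, -0.1027, 0.3518]
orientation: [0.99, -0.144, 0.0, 0.0]
force: [-0.4, 0.4, 0.4]
gripper_width: 0.0852
finger_force: 0.0
```

```bash
python3 - <<'E'
from h import *
p,W,K,M=wrist("w1");print(M);print(env.get_state()["eef_pos"],env.get_state()["q"],env.get_state()["clock"])
cv2.imwrite("pics/w1b.png",cv2.resize(cv2.imread("pics/w1.png"),(800,600),interpolation=2))
E
```

```text
[[-2.82838693e-01 -9.59167189e-01 -7.59469006e-04  3.29988196e-02]
 [-9.21711356e-01  2.71574457e-01  2.76939506e-01  3.83143956e-01]
 [-2.65425035e-01  7.90292190e-02 -9.60887055e-01  6.23854063e-01]
 [ 0.00000000e+00  0.00000000e+00  0.00000000e+00  1.00000000e+00]]
[ 0.46193747 -0.10236587  0.35209461] [ 1.99526050e-01 -4.24561446e-02 -2.03879855e-01  2.53074809e-04
 -1.40820278e+00  1.08391719e+00] 2.65
```

View pics/w1b.png

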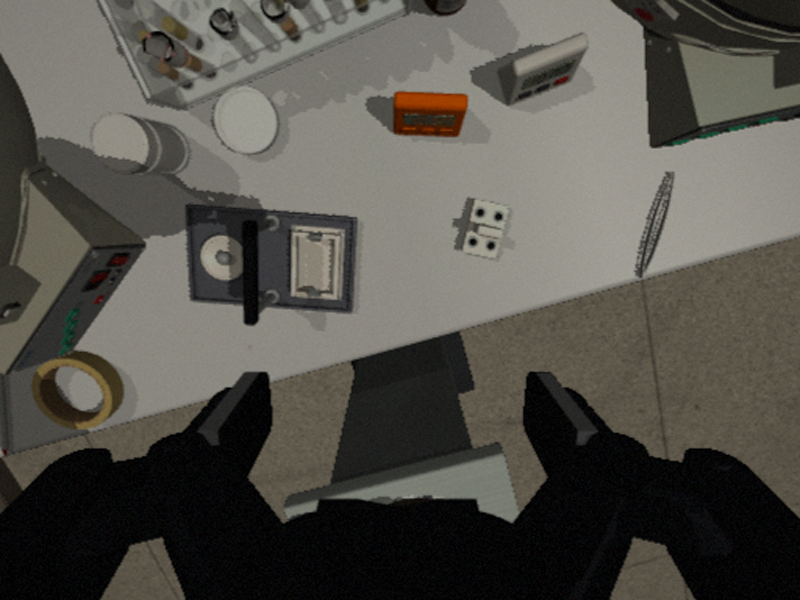

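Wrist view (800 px wide): tray (270,258), handle bar (250,272), socket (318,262), cassette (485,228), white timer (545,68), orange look-alike (430,114). Now measuring with the depth.

```bash
python3 - <<'E'
from h import *
p=cv2.imread("pics/w1.png");d=np.load("w1.npy")
K=env.get_calibration("wrist")["K"]
M=np.array([[-2.82838693e-01,-9.59167189e-01,-7.59469006e-04,3.29988196e-02],[-9.21711356e-01,2.71574457e-01,2.76939506e-01,3.83143956e-01],[-2.65425035e-01,7.90292190e-02,-9.60887055e-01,6.23854063e-01]])
W=world(d,K,M[:,:3],M[:,3])
def reg(u0,v0,u1,v1):
    s=np.zeros(d.shape,bool);s[int(v0*.64):int(v1*.64),int(u0*.64):int(u1*.64)]=1;return s
def rect(P):
    c,s,a=cv2.minAreaRect((P[:,:2]*1000).astype(np.float32));return np.round(c,1),np.round(s,1),round(a,1)
z=W[...,2]
print("bench z",np.nanmedian(z[reg(380,150,450,300)]),np.nanmedian(z[reg(560,200,620,280)]))
m=reg(180,195,365,335)
H=W[m&(z>.07)&(z<.1)];print("handle",len(H),rect(H),np.median(H[:,2]),H[:,:2].mean(0))
g=m&(z>.003)&(z<.03);
g&=(p.max(-1)<125)
n,l,st,ce=cv2.connectedComponentsWithStats(g.astype(np.uint8));k=1+st[1:,4].argmax();P=W[l==k];print("tray",len(P),rect(P),np.percentile(P[:,2],[5,50,95]))
T=reg(280,215,352,306)&(z>.003)&(z<.04)&(p.min(-1)>125);P=W[T];print("socket",len(P),rect(P),np.percentile(P[:,2],[5,50,95]))
c=reg(450,185,525,270)
P=W[c&(z>.007)];print("cas",len(P),rect(P),np.percentile(P[:,2],[5,50,95]))
P=W[c&(z>.033)];print("tab",len(P),rect(P),np.median(P[:,2]),P[:,:2].mean(0))
P=W[c&(z>.007)&(z<.02)];print("block",len(P),rect(P),np.median(P[:,2]))
P=W[reg(495,25,600,110)&(z>.012)&(z<.08)];print("timer",len(P),rect(P),np.percentile(P[:,2],[5,50,95,99]))
P=P[P[:,2]>.05];print("timertop",len(P),rect(P))
P=W[reg(385,85,475,145)&(z>.012)&(z<.08)];print("orange",len(P),rect(P),np.percentile(P[:,2],[50,99]))
P=W[reg(640,20,800,150)&(z>.03)];print("cent R",P[:,1].max(),P[:,0].min())
cr=np.vstack([cv2.resize(p[110:225,110:350],None,fx=3.3,fy=3.3,interpolation=2)]);cv2.imwrite("pics/c2.png",cr)
E
```

```text
bench z -0.0008870954901284111 -0.0011093475990835706
handle 673 (array([483.1,  42. ]), array([ 12.3, 104. ]), 69.3) 0.08843909689319784 [0.48526859 0.03957679]
tray 4638 (array([483.1,  42.4]), array([190.2, 112.4]), 69.1) [0.00403628 0.00589511 0.01669541]
socket 338 (array([467.1,  -7.3]), array([53.2, 77.7]), 67.9) [0.00505544 0.0124343  0.02024178]
cas 810 (array([ 448.8, -201.2]), array([40.4, 60. ]), 62.1) [0.01146554 0.0133124  0.03929215]
tab 115 (array([ 448.9, -201. ]), array([27.5, 10.9]), 62.8) 0.038948707267459144 [ 0.44935598 -0.20054865]
block 683 (array([ 448.8, -201.2]), array([40.4, 60. ]), 62.1) 0.013117410334100509
timer 1332 (array([ 585.9, -286.4]), array([35. , 70.8]), 0.5) [0.01695339 0.04864493 0.05733007 0.05827467]
timertop 641 (array([ 593.1, -286.7]), array([17., 70.]), 3.6)
orange 1162 (array([ 579.3, -169.5]), array([69.8, 32.1]), 72.6) [0.05053222 0.05818037]
cent R -0.35123132645300736 0.47124503510579124
```

drive_tool:
  motion:
    - [[1,-0.02,-0.16,-0.3,0,0,-1],[1,-0.02,-0.16,-0.3,0,0,-1],[1,-0.02,-0.16,-0.3,0,0,-1],[1,-0.02,-0.16,-0.3,0,0,-1],[1,-0.02,-0.16,-0.3,0,0,-1],[1,-0.02,-0.16,-0.3,0,0,-1],[1,-0.02,-0.16,-0.3,0,0,-1],[1,-0.02,-0.16,-0.3,0,0,-1],[1,-0.02,-0.16,-0.3,0,0,-1],[1,-0.02,-0.16,-0.3,0,0,-1]]

```text
clock: 3.9
eef_pos: [0.4507, -0.1981, 0.1718]
orientation: [0.785, -0.62, 0.001, -0.001]
force: [0.6, -0.2, -1.1]
gripper_width: 0.0854
finger_force: 0.0
```

drive_tool:
  motion:
    - [[1,0,0,0,0,0,-1],[1,0,0,0,0,0,-1],[1,0,0,0,0,0,-1],[1,0,0,0,0,0,-1],[1,0,0,0,0,0,-1],[1,0,0,0,0,0,-1],[1,0,0,0,0,0,-0.85],[1,0,0,0,0,0,0],[1,0,0,0,0,0,0],[1,0,0,0,0,0,0]]

```text
clock: 5.15
eef_pos: [0.4498, -0.1986, 0.1715]
orientation: [-0.519, 0.855, -0.0, 0.0]
force: [0.2, 1.1, 0.7]
gripper_width: 0.0854
finger_force: 0.0
```

```bash
cat >> h.py <<'E'
def rect(P):
    c,s,a=cv2.minAreaRect((P[:,:2]*1000).astype(np.float32));return np.round(c,1),np.round(s,1),round(a,1)
def tool():
    s=env.get_state();R=Ro.from_quat(s["orientation"]).as_matrix()
    print("TCP",(s["eef_pos"]*1000).round(1),"y-ang",round(np.degrees(np.arctan2(R[1,1],R[0,1])),1),"z",R[:,2].round(3),"q6",s["q"].round(2),"F",s["force"].round(1),"w",s["gripper_width"],"ff",s["finger_force"],s["clock"])
E
python3 - <<'E'
from h import *
tool()
p,W,K,M=wrist("w2");z=W[...,2];tool
near=lambda r:np.hypot(W[...,0]-.449,W[...,1]+.201)<r
print("bench",np.nanmedian(z[near(.06)&(z<.004)]))
P=W[near(.045)&(z>.007)&(z<.02)];print(len(P),rect(P),np.median(P[:,2]))
P=W[near(.03)&(z>.033)&(z<.045)];print(len(P),rect(P),np.median(P[:,2]))
# timer front from w1
d=np.load("w1.npy")
M=np.array([[-2.82838693e-01,-9.59167189e-01,-7.59469006e-04,3.29988196e-02],[-9.21711356e-01,2.71574457e-01,2.76939506e-01,3.83143956e-01],[-2.65425035e-01,7.90292190e-02,-9.60887055e-01,6.23854063e-01]])
V=world(d,K,M[:,:3],M[:,3]);Q=V[(abs(V[...,0]-.586)<.03)&(abs(V[...,1]+.286)<.045)&(V[...,2]>.01)&(V[...,2]<.07)]
for a in(.01,.02,.03,.04,.05):
    B=Q[(Q[:,2]>a)&(Q[:,2]<a+.01)];print(a,len(B),B.mean(0).round(4),np.degrees(np.polyfit(B[:,1],B[:,0],1)[0]).round(1),B[:,1].min().round(4),B[:,1].max().round(4))
E
```

```text
TCP [ 449.8 -198.6  171.5] y-ang 152.5 z [ 0. -0. -1.] q6 [-0.01  0.11 -0.47  0.   -1.   -0.47] F [0.2 1.1 0.7] w 0.08536567266785572 ff 0.0 5.15
bench -0.0009020839565737205
1603 (array([ 448.7, -200.3]), array([40.4, 59.8]), 62.8) 0.013173876974799187
273 (array([ 448.3, -200.5]), array([27.5, 10.4]), 62.3) 0.039254289318593746
0.01 157 [ 0.5763 -0.279   0.0164] 9.6 -0.3219 -0.2509
0.02 153 [ 0.5782 -0.2787  0.0239] 6.7 -0.3218 -0.2512
0.03 178 [ 0.5805 -0.2796  0.035 ] 3.9 -0.3206 -0.2513
0.04 215 [ 0.5837 -0.2823  0.0453] 2.2 -0.321 -0.2515
0.05 641 [ 0.5927 -0.2864  0.0555] -3.5 -0.3218 -0.2517
```

drive_tool:
  motion:
    - [[1,-0.02,-0.03,-0.5,0,0,0],[1,0,0,-0.5,0,0,0],[1,0,0,-0.5,0,0,0],[1,0,0,-0.5,0,0,0],[1,0,0,-0.36,0,0,0],[1,0,0,-0.2,0,0,0],[1,0,0,0,0,0,0],[0,0,0,0,0,0,0],[0,0,0,0,0,0,0],[0,0,0,0,0,0,0]]

```text
clock: 6.45
eef_pos: [0.4488, -0.2006, 0.0183]
orientation: [-0.518, 0.855, -0.0, 0.0]
force: [-0.0, 0.3, -0.4]
gripper_width: 0.0322
finger_force: 0.0
```

drive_tool:
  motion:
    - [[0,0,0,0,0,0,0],[0,0,0,0,0,0,0],[0,0,0,0,0,0,0],[0,0,0,0,0,0,0],[0,0,0,0,0,0,0],[0,0,0,0.1,0,0,0],[0,0,0,0.4,0,0,0],[0,0,0,0.7,0,0,0],[0,0,0,0.6,0,0,0],[0,0,0,0,0,0,0]]

```text
clock: 7.7
eef_pos: [0.4502, -0.2008, 0.1287]
orientation: [-0.518, 0.855, -0.002, 0.002]
force: [0.2, -0.6, -1.3]
gripper_width: 0.0088
finger_force: 58.6
```

```bash
python3 - <<'E'
from h import *
tool();p,W,K,M=wrist("w3");tool()
a=np.linalg.inv(np.vstack([M[:3],[0,0,0,1]]))
# tray seen from here?
m=(np.hypot(W[...,0]-.465,W[...,1]+.006)<.06)&np.isfinite(W[...,2]);print("tray px in view",m.sum())
E
```

```text
TCP [ 450.2 -200.8  128.7] y-ang 152.4 z [ 0.006 -0.001 -1.   ] q6 [-0.02  0.15 -0.53  0.   -0.89 -0.46] F [ 0.2 -0.6 -1.3] w 0.008767106090472326 ff 58.595101833343506 7.7
TCP [ 449.  -200.5  126.9] y-ang 152.4 z [ 0.003  0.    -1.   ] q6 [-0.02  0.15 -0.53 -0.   -0.88 -0.46] F [-0.2  0.2 -0.7] w 0.008703696701928781 ff 58.595446944236755 7.75
tray px in view 193
```

Cassette held (8.8 mm at about 59 N). Moving part way to the socket to measure it more closely.

drive_tool:
  motion:
    - [[0,0.03,0.1,0.3,0,0,0.2],[0,0.03,0.3,0.3,0,0,0.2],[0,0.03,0.4,0.3,0,0,0.2],[0,0.03,0.5,0.3,0,0,0.2],[0,0.03,0.5,0,0,0,0.2],[0,0.03,0.3,0,0,0,0.12],[0,0,0.1,0,0,0,0],[0,0,0,0,0,0,0],[0,0,0,0,0,0,0],[0,0,0,0,0,0,0]]

```text
clock: 9.0
eef_pos: [0.4591, -0.0691, 0.1975]
orientation: [-0.567, 0.824, 0.0, -0.0]
force: [-0.1, -0.3, -0.2]
gripper_width: 0.0086
finger_force: 58.6
```

```bash
python3 - <<'E'
from h import *
tool();p,W,K,M=wrist("w4");z=W[...,2]
cv2.imwrite("pics/w4b.png",cv2.resize(cv2.imread("pics/w4.png"),(800,600),interpolation=2))
c=np.array([.4831,.0422]);a=np.radians(-20.9);R2=np.array([[np.cos(a),-np.sin(a)],[np.sin(a),np.cos(a)]])
L=(W[...,:2]-c)@R2*1000
# local tray coords: kerb, handle, rim
np.save("L4.npy",np.dstack([L,z]))
def ext(n,m):
    P=np.c_[L[m],z[m]*1000];print(n,len(P),np.percentile(P,[1,50,99],axis=0).round(1).tolist(), rect(W[m]) if len(P)>5 else "")
box=(abs(L[...,0])<66)&(abs(L[...,1])<105)
ext("handle",box&(z>.07)&(z<.1)&(abs(L[...,1])<20))
white=p.min(-1)>110
ext("rim",box&(z>.016)&(z<.023)&(L[...,1]<-15)&white)
ext("floor",box&(z>.0)&(z<.0095)&(abs(L[...,0])<40)&(abs(L[...,1]+52)<30)&white)
ext("kerb/base",box&(z>.003)&(z<.016)&(p.max(-1)<125))
E
```

```text
TCP [459.1 -69.1 197.5] y-ang 159.1 z [-0. -0. -1.] q6 [ 0.28  0.03 -0.48  0.   -1.05 -0.64] F [-0.1 -0.3 -0.2] w 0.008630315980612504 ff 58.572004437446594 9.0
handle 223 [[6.0, -5.4, 82.2], [15.6, -1.5, 88.6], [24.3, 6.7, 90.2]] (array([497.5,  37.5]), array([12.5, 18.5]), 68.3)Traceback (most recent call last):
  File "<stdin>", line 13, in <module>
  File "<stdin>", line 9, in ext
    return _quantile_unchecked(
        a, q, axis, out, overwrite_input, method, keepdims, weights)
    return _ureduce(a,
                    func=_quantile_ureduce_func,
    ...<5 lines>...
                    overwrite_input=overwrite_input,
                    method=method)
    r = func(a, **kwargs)
    result = _quantile(arr,
                       quantiles=q,
    ...<2 lines>...
                       out=out,
                       weights=wgt)
    slices_having_nans = np.isnan(arr[-1, ...])
                                  ~~~^^^^^^^^^
IndexError: index -1 is out of bounds for axis 0 with size 0
```

View pics/w4b.png

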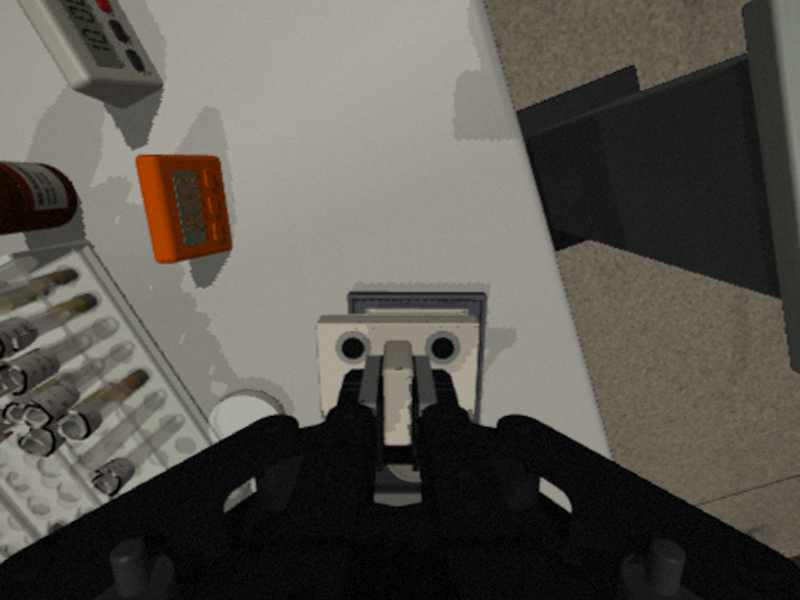

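The view shows the held cassette at (398,370) above the tray, whose near kerb is visible at (418,300). The white timer is at (95,45) top left. I'll use the kerb to check tray pose and the block to check the held pose.

```bash
python3 - <<'E'
from h import *
p=cv2.imread("pics/w4.png");A=np.load("L4.npy");L,z=A[...,:2],A[...,2]
def ext(n,m):
    P=np.c_[L[m],z[m]*1000]
    print(n,len(P),np.percentile(P,[1,50,99],axis=0).round(1).tolist() if len(P) else "")
k=(abs(L[...,0])<66)&(L[...,1]<-75)&(L[...,1]>-105)&(z>.003)&(z<.016)&(p.max(-1)<125)
ext("end",k)
for x0 in(-50,-25,0,25): 
    m=k&(L[...,0]>x0)&(L[...,0]<x0+25);print(x0,m.sum(),np.percentile(L[m][:,1],2).round(1) if m.sum() else "")
for y0 in(-95,-85): 
    m=k&(L[...,1]>y0)&(L[...,1]<y0+10);print(y0,np.percentile(L[m][:,0],[1,99]).round(1))
# held block top relative to TCP, in tray axes
a=np.radians(-20.9);R2=np.array([[np.cos(a),-np.sin(a)],[np.sin(a),np.cos(a)]])
t=(np.array([.4591,-.0691])-[.4831,.0422])@R2*1000;print("tcp local",t)
b=(abs(L[...,0]-t[0])<40)&(abs(L[...,1]-t[1])<32)&(z>.17)&(z<.205)&(p.min(-1)>90)
D=np.dstack([L-t,(z-.1975)*1000])[b];print(len(D),np.percentile(D,[1,50,99],axis=0).round(1).tolist())
bb=D[abs(D[:,2]-np.median(D[:,2]))<3];print(rect(bb/1000),np.polyfit(bb[:,1],bb[:,2],1),np.polyfit(bb[:,0],bb[:,2],1))
E
```

```text
end 1094 [[-55.5, -93.9, 3.3], [-1.4, -86.2, 5.8], [54.4, -76.3, 12.2]]
-50 248 -93.8
-25 225 -93.9
0 231 -93.8
25 241 -93.9
-95 [-55.3  54.4]
-85 [-55.7  53.8]
tcp local [  17.28403194 -112.53866998]
2945 [[-31.0, -19.7, -16.2], [-0.9, -10.7, -5.1], [27.6, 15.1, -3.5]]
(array([-1.7, -0.2]), array([39.4, 59.9]), 89.8) [ 4.83317471e-03 -5.05561434e+00] [-4.00047696e-04 -5.09411125e+00]
```

drive_tool:
  motion:
    - [[0,0.01,0.1,0,0,0,0],[0,0.02,0.25,0,0,0,0],[0,0.04,0.35,-0.1,0,0,0],[0,0.02,0.25,-0.3,0,0,0],[0,0.02,0.1,-0.4,0,0,0],[0,0,0,-0.5,0,0,0],[0,0,0,-0.4,0,0,0],[0,0,0,-0.3,0,0,0],[0,0,0,0,0,0,0],[0,0,0,0,0,0,0]]

```text
clock: 10.3
eef_pos: [0.4664, -0.005, 0.0784]
orientation: [-0.568, 0.823, -0.0, 0.0]
force: [-0.7, -0.0, -0.6]
gripper_width: 0.0089
finger_force: 58.6
```

```bash
python3 - <<'E'
from h import *
tool();tc=env.get_state()["eef_pos"];p,W,K,M=wrist("w5");z=W[...,2]
a=np.radians(-20.9);R2=np.array([[np.cos(a),-np.sin(a)],[np.sin(a),np.cos(a)]])
c=np.array([.4831,.0422]);L=(W[...,:2]-c)@R2*1000;t=(tc[:2]-c)@R2*1000;print("tcp local",t)
def ext(n,m):
    P=np.c_[L[m],z[m]*1000];print(n,len(P),np.percentile(P,[1,50,99],axis=0).round(1).tolist() if len(P) else "")
k=(abs(L[...,0])<66)&(L[...,1]<-40)&(L[...,1]>-105)&(z>.003)&(z<.015)&(p.max(-1)<125)
ext("kerb",k)
ext("rim",(abs(L[...,0])<45)&(abs(L[...,1]+52)<32)&(z>.0165)&(z<.0235)&(p.min(-1)>90))
b=(abs(L[...,0]-t[0])<40)&(abs(L[...,1]-t[1])<32)&(abs(z-tc[2]+.005)<.004)&(p.min(-1)>90)
ext("block",b);print(rect(np.c_[L[b]]/1000))
cv2.imwrite("pics/w5b.png",cv2.resize(cv2.imread("pics/w5.png")[130:330,130:380],None,fx=3,fy=3,interpolation=2))
E
```

```text
TCP [466.4  -5.   78.4] y-ang 159.2 z [ 0.001  0.    -1.   ] q6 [ 0.41  0.18 -0.64  0.   -0.75 -0.78] F [-0.7 -0.  -0.6] w 0.00891364929509226 ff 58.56778800487518 10.3
tcp local [  1.19110939 -50.0621053 ]
kerb 5116 [[-55.2, -93.9, 3.7], [-1.0, -79.0, 5.8], [54.9, -41.4, 14.1]]
rim 845 [[-36.3, -77.5, 17.4], [2.1, -74.3, 19.0], [35.9, -59.0, 20.5]]
block 2546 [[-29.8, -69.4, 71.8], [3.2, -59.4, 73.2], [28.9, -35.0, 74.7]]
(array([ -0.5, -51.5]), array([60.1, 38.5]), 1.4)
```

View pics/w5b.png

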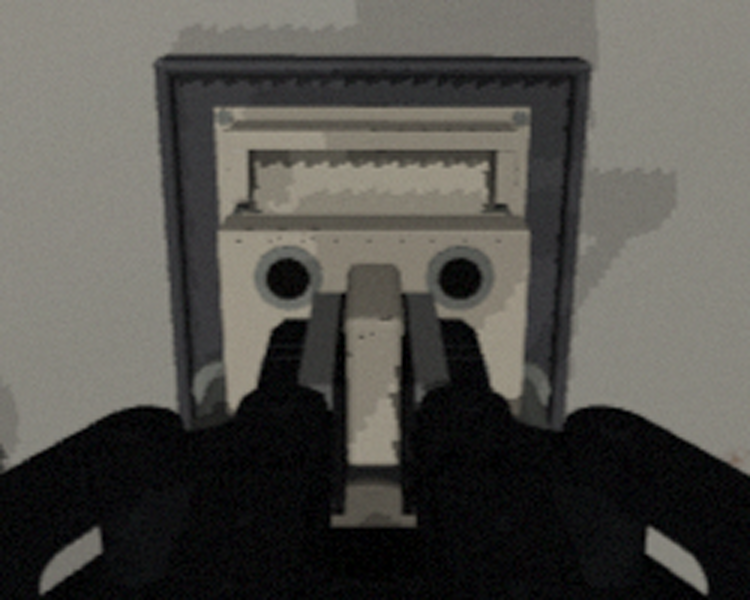

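drive_tool:
  motion:
    - [[0,0,0,0,0,0,0],[0,0,0,0,0,0,0],[0,0,0,-0.1,0,0,0],[0,0,0,-0.15,0,0,0],[0,0,0,0,0,0,0],[0,0,0,0,0,0,0],[0,0,0,0,0,0,0],[0,0,0,0,0,0,0],[0,0,0,0,0,0,0],[0,0,0,0,0,0,0]]

```text
clock: 11.6
eef_pos: [0.4658, -0.0056, 0.0628]
orientation: [-0.567, 0.823, -0.0, 0.0]
force: [-0.4, 0.6, -1.2]
gripper_width: 0.009
finger_force: 58.6
```

```bash
cat >> h.py <<'E'
def align(name,dz=.005):
    tool();tc=env.get_state()["eef_pos"];p,W,K,M=wrist(name);z=W[...,2]
    a=np.radians(-20.9);R2=np.array([[np.cos(a),-np.sin(a)],[np.sin(a),np.cos(a)]])
    c=np.array([.4831,.0422]);L=(W[...,:2]-c)@R2*1000;t=(tc[:2]-c)@R2*1000;print("tcp local",t)
    def ext(n,m):
        P=np.c_[L[m],z[m]*1000];print(n,len(P),np.percentile(P,[1,50,99],axis=0).round(1).tolist() if len(P) else "")
    ext("kerb",(abs(L[...,0])<66)&(L[...,1]<-40)&(L[...,1]>-105)&(z>.003)&(z<.015)&(p.max(-1)<125))
    ext("rim",(abs(L[...,0])<45)&(abs(L[...,1]+52)<32)&(z>.0165)&(z<.0235)&(p.min(-1)>90))
    b=(abs(L[...,0]-t[0])<40)&(abs(L[...,1]-t[1])<32)&(abs(z-tc[2]+dz)<.003)&(p.min(-1)>90)
    ext("block",b);print(rect(np.c_[L[b]]/1000))
E
python3 -c "
from h import *
align('w6')"
```

```text
TCP [465.8  -5.6  62.8] y-ang 159.1 z [ 0.  0. -1.] q6 [ 0.41  0.21 -0.66  0.   -0.71 -0.78] F [-0.4  0.6 -1.2] w 0.00901218925272818 ff 58.56211066246033 11.6
tcp local [  0.91820915 -50.81685523]
kerb 5877 [[-55.2, -94.0, 3.7], [-1.2, -79.1, 5.7], [54.8, -41.3, 13.1]]
rim 946 [[-36.2, -77.5, 17.6], [-0.2, -74.5, 19.0], [35.9, -61.2, 20.5]]
block 2566 [[-30.3, -70.2, 56.2], [1.8, -60.2, 57.6], [28.6, -35.5, 59.1]]
(array([ -0.9, -51.4]), array([60. , 38.5]), 0.6)
```

drive_tool:
  motion:
    - [[0,0.01,-0.02,0,0,0,0],[0,0,0,-0.08,0,0,0],[0,0,0,-0.08,0,0,0],[0,0,0,-0.08,0,0,0],[0,0,0,-0.05,0,0,0],[0,0,0,-0.05,0,0,0],[0,0,0,0,0,0,0],[0,0,0,0,0,0,0],[0,0,0,0,0,0,0],[0,0,0,0,0,0,0]]

```text
clock: 12.9
eef_pos: [0.4665, -0.0068, 0.0424]
orientation: [-0.567, 0.823, -0.0, 0.0]
force: [-1.2, 1.1, -0.5]
gripper_width: 0.0085
finger_force: 58.6
```

```bash
python3 -c "
from h import *
align('w7')"
```

```text
TCP [466.5  -6.8  42.4] y-ang 159.1 z [ 0.  0. -1.] q6 [ 0.41  0.24 -0.68  0.   -0.66 -0.77] F [-1.2  1.1 -0.5] w 0.00854392905089874 ff 58.56150448322296 12.9
tcp local [  1.9357851  -51.66400459]
kerb 7022 [[-55.1, -94.0, 3.8], [-1.4, -79.9, 5.8], [54.8, -41.1, 13.2]]
rim 1271 [[-36.4, -77.4, 17.5], [-1.4, -74.0, 19.0], [36.1, -26.1, 21.3]]
block 2556 [[-29.3, -71.0, 35.9], [2.8, -61.2, 37.3], [29.6, -36.8, 38.7]]
(array([  0.1, -53.2]), array([60.3, 36.9]), 0.6)
```

drive_tool:
  motion:
    - [[0,0,0,-0.04,0,0,0],[0,0,0,-0.04,0,0,0],[0,0,0,-0.04,0,0,0],[0,0,0,-0.04,0,0,0],[0,0,0,0,0,0,0],[0,0,0,0,0,0,0],[0,0,0,0,0,0,0],[0,0,0,0,0,0,0],[0,0,0,0,0,0,0],[0,0,0,0,0,0,0]]

```text
clock: 14.2
eef_pos: [0.4663, -0.0069, 0.0327]
orientation: [-0.567, 0.823, 0.0, -0.0]
force: [-0.4, -0.5, -1.9]
gripper_width: 0.0088
finger_force: 58.5
```

drive_tool:
  motion:
    - [[0,0,0,-0.03,0,0,0],[0,0,0,-0.03,0,0,0],[0,0,0,-0.03,0,0,0],[0,0,0,0,0,0,0],[0,0,0,0,0,0,0],[0,0,0,0,0,0,0],[0,0,0,0,0,0,0],[0,0,0,0,0,0,0],[0,0,0,0,0,0,0],[0,0,0,0,0,0,0]]

```text
clock: 15.45
eef_pos: [0.4664, -0.0068, 0.0273]
orientation: [-0.567, 0.823, 0.0, -0.0]
force: [0.9, 1.8, -1.4]
gripper_width: 0.0089
finger_force: 58.5
```

```bash
python3 -c "
from h import *
align('w8')
cv2.imwrite('pics/w8b.png',cv2.resize(cv2.imread('pics/w8.png')[130:330,130:380],None,fx=3,fy=3,interpolation=2))"
```

```text
TCP [466.4  -6.8  27.3] y-ang 159.1 z [-0. -0. -1.] q6 [ 0.41  0.27 -0.69 -0.   -0.61 -0.77] F [ 0.9  1.8 -1.4] w 0.008936322569138025 ff 58.54573667049408 15.45
tcp local [  1.83533815 -51.75012587]
kerb 7887 [[-55.1, -94.0, 3.7], [-1.4, -81.3, 5.8], [54.8, -41.2, 14.0]]
rim 4091 [[-36.0, -77.3, 17.8], [1.6, -66.0, 21.6], [35.7, -34.0, 23.3]]
block 3040 [[-35.1, -77.3, 19.3], [2.7, -63.4, 22.0], [34.9, -35.8, 23.5]]
(array([ -0.2, -55.4]), array([47.5, 74.3]), 87.7)
```

View pics/w8b.png

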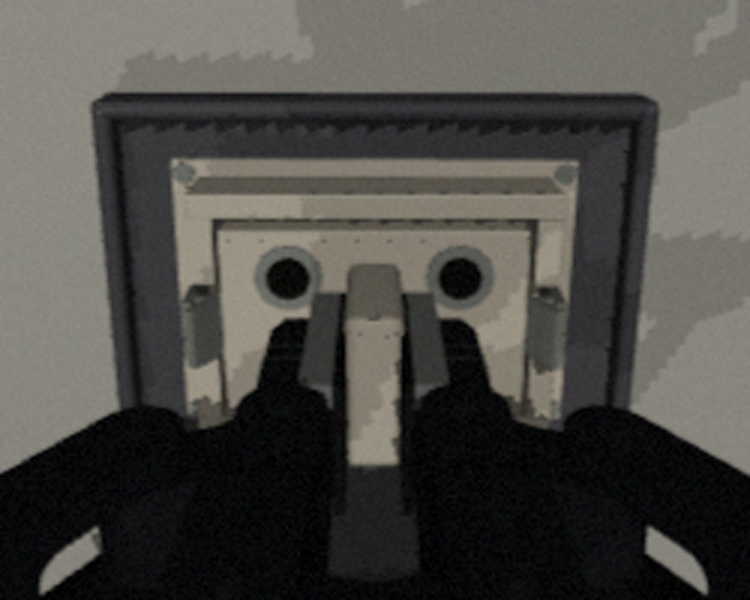

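The crop shows the cassette inside the socket, clips (200,325) and (548,325) at both ends beside it. The block top (22 mm) is still about 2.5 mm above the rim (19 mm), so I'll press further.

drive_tool:
  motion:
    - [[0,0,0,-0.02,0,0,0],[0,0,0,-0.02,0,0,0],[0,0,0,-0.02,0,0,0],[0,0,0,0,0,0,0],[0,0,0,0,0,0,0],[0,0,0,0,0,0,0],[0,0,0,0,0,0,0],[0,0,0,0,0,0,0],[0,0,0,0,0,0,0],[0,0,0,0,0,0,0]]

```text
clock: 16.75
eef_pos: [0.4664, -0.0069, 0.0242]
orientation: [-0.567, 0.823, -0.0, 0.0]
force: [-3.0, 0.4, 9.3]
gripper_width: 0.0089
finger_force: 60.0
```

drive_tool:
  motion:
    - [[0,0,0,-0.02,0,0,0],[0,0,0,-0.02,0,0,0],[0,0,0,-0.02,0,0,0],[0,0,0,0,0,0,0],[0,0,0,0,0,0,0],[0,0,0,0,0,0,0],[0,0,0,0,0,0,0],[0,0,0,0,0,0,0],[0,0,0,0,0,0,0],[0,0,0,0,0,0,0]]

```text
clock: 18.0
eef_pos: [0.4665, -0.0069, 0.024]
orientation: [-0.568, 0.823, -0.001, 0.0]
force: [-21.2, 4.3, 62.1]
gripper_width: 0.0091
finger_force: 67.9
```

```bash
python3 -c "
from h import *
align('w9')
d=np.load('w9.npy');p=cv2.imread('pics/w9.png')
cv2.imwrite('pics/w9b.png',cv2.resize(p[130:330,130:380],None,fx=3,fy=3,interpolation=2))"
```

```text
TCP [466.5  -6.9  24. ] y-ang 159.2 z [ 0.001 -0.    -1.   ] q6 [ 0.41  0.27 -0.7   0.   -0.6  -0.77] F [-21.2   4.3  62.1] w 0.009083783155282412 ff 67.86824941635132 18.0
tcp local [  1.98289504 -51.77128865]
kerb 8196 [[-55.0, -94.1, 3.6], [-1.2, -81.3, 5.8], [54.8, -41.1, 14.1]]
rim 4043 [[-35.9, -77.4, 17.6], [1.7, -66.6, 19.0], [35.6, -35.6, 20.6]]
block 4025 [[-36.0, -77.4, 17.6], [1.7, -66.7, 19.0], [35.6, -35.6, 20.5]]
(array([ -0.2, -54.4]), array([46.9, 73.1]), 89.9)
```

View pics/w9b.png

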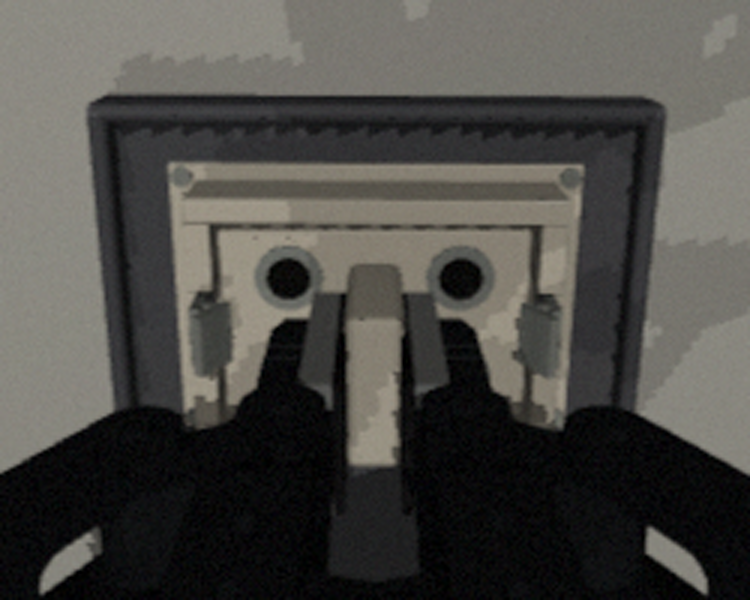

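Flush: block top and rim both read 19.0 mm, and both clips (210,335) and (540,335) lean in over the block ends. Now release and rise.

drive_tool:
  motion:
    - [[0,0,0,0.06,0,0,0],[0,0,0,0,0,0,0],[0.2,0,0,0,0,0,0],[0.2,0,0,0,0,0,0],[0.2,0,0,0,0,0,0],[0.2,0,0,0.1,0,0,0],[0.2,0,0,0.3,0,0,0],[0.2,0,0,0.6,0,0,0],[0.2,0,0,0.8,0,0,0],[0.2,0,0,0.7,0,0,0]]

```text
clock: 19.3
eef_pos: [0.4663, -0.0069, 0.1758]
orientation: [-0.567, 0.823, -0.0, 0.0]
force: [1.3, 0.8, -0.2]
gripper_width: 0.0169
finger_force: 0.0
```

drive_tool:
  motion:
    - [[0.5,0.03,0.08,0,0,0,-1],[0.5,0.03,0.08,0,0,0,-1],[0.5,0.03,0.08,0,0,0,-1],[0.5,0.03,0.08,0,0,0,-1],[0.5,0.03,0.08,0,0,0,-1],[0.5,0.03,0.08,0,0,0,-1],[0.5,0.03,0.08,0,0,0,-1],[0.5,0.03,0.08,0,0,0,-1],[0.5,0.02,0.09,0,0,0,-1],[0.5,0.02,0.09,0,0,0,-1]]

```text
clock: 20.55
eef_pos: [0.4831, 0.0425, 0.174]
orientation: [-0.078, 0.997, 0.0, 0.0]
force: [-0.3, 0.3, 0.4]
gripper_width: 0.0427
finger_force: 0.0
```

drive_tool:
  motion:
    - [[0.5,0,0,0,0,0,-1],[0.5,0,0,0,0,0,-1],[0.5,0,0,0,0,0,-1],[0.5,0,0,0,0,0,-1],[0.5,0,0,0,0,0,-1],[0.5,0,0,0,0,0,0],[0.5,0,0,0,0,0,0],[0.5,0,0,0,0,0,0],[0.5,0,0,0,0,0,0],[0.5,0,0,0,0,0,0]]

```text
clock: 21.8
eef_pos: [0.4832, 0.0424, 0.1737]
orientation: [0.181, 0.983, -0.0, -0.0]
force: [-0.8, -0.3, -0.7]
gripper_width: 0.0425
finger_force: 0.0
```

```bash
python3 - <<'E'
from h import *
tool();p,W,K,M=wrist("w10");z=W[...,2]
cv2.imwrite("pics/w10b.png",cv2.resize(cv2.imread("pics/w10.png"),(800,600),interpolation=2))
m=(np.hypot(W[...,0]-.483,W[...,1]-.042)<.065)&(z>.07)&(z<.1);P=W[m];print("handle",len(P),rect(P),np.median(P[:,2]))
m=(abs(W[...,0]-.586)<.035)&(abs(W[...,1]+.286)<.05)&(z>.01)&(z<.07);P=W[m];print("timer",len(P),rect(P) if len(P)>9 else "")
Q=P[(P[:,2]>.052)];print(rect(Q),Q.mean(0))
E
```

```text
TCP [483.2  42.4 173.7] y-ang 69.1 z [-0. -0. -1.] q6 [ 0.49  0.09 -0.48  0.   -1.   -2.43] F [-0.8 -0.3 -0.7] w 0.04251122742271526 ff 0.0 21.8
handle 1551 (array([483.7,  43.7]), array([ 11.9, 103.4]), 68.9) 0.0886639367058211
timer 23 (array([ 573.9, -312.2]), array([ 2.1, 19. ]), 11.8)
(array([0., 0.]), array([0., 0.]), 0.0) [nan nan nan]<stdin>:6: RuntimeWarning: Mean of empty slice.
  ret = um.true_divide(
```

View pics/w10b.png

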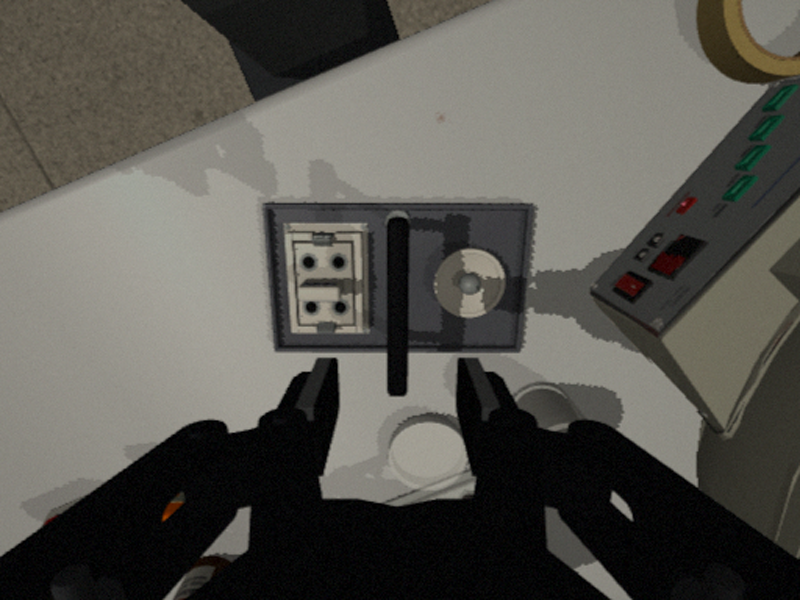

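Cassette seated with both clips over it (322,238 and 326,327). Ball is in its dish (469,283), and the bar is between the fingers. Descend and grip.

drive_tool:
  motion:
    - [[0.5,0.01,0.02,-0.2,0,0,0],[0.5,0,0,-0.4,0,0,0],[0.5,0,0,-0.5,0,0,0],[0.5,0,0,-0.4,0,0,0],[0.5,0,0,-0.24,0,0,0],[0.5,0,0,-0.1,0,0,0],[0.5,0,0,0,0,0,0],[0.5,0,0,0,0,0,0],[0.35,0,0,0,0,0,0],[0.25,0,0,0,0,0,0]]

```text
clock: 23.1
eef_pos: [0.484, 0.0437, 0.0637]
orientation: [0.181, 0.983, 0.0, 0.0]
force: [-0.3, -0.3, 0.5]
gripper_width: 0.0216
finger_force: 0.0
```

drive_tool:
  motion:
    - [[0.22,0,0,0,0,0,0],[0.2,0,0,0,0,0,0],[0.18,0,0,0,0,0,0],[0.16,0,0,0,0,0,0],[0.14,0,0,0,0,0,0],[0.1,0,0,0,0,0,0],[0,0,0,0,0,0,0],[0,0,0,0,0,0,0],[0,0,0,0,0,0,0],[0,0,0,0,0,0,0]]

```text
clock: 24.35
eef_pos: [0.4836, 0.0432, 0.0634]
orientation: [0.181, 0.983, -0.0, -0.0]
force: [-1.3, -4.2, 5.3]
gripper_width: 0.0113
finger_force: 58.9
```

drive_tool:
  motion:
    - [[0,0,0,0.05,0,0,0],[0,0,0,0.1,0,0,0],[0,0,0,0.2,0,0,0],[0,0,0,0.3,0,0,0],[0,0,0,0.35,0,0,0],[0,0,0,0.35,0,0,0],[0,0,0,0.3,0,0,0],[0,0,0,0.2,0,0,0],[0,0,0,0.1,0,0,0],[0,0,0,0.05,0,0,0]]

```text
clock: 25.6
eef_pos: [0.4836, 0.0436, 0.1833]
orientation: [0.181, 0.983, 0.0, -0.0]
force: [1.0, 0.3, -5.3]
gripper_width: 0.0109
finger_force: 58.5
```

```bash
python3 - <<'E'
from h import *
tool()
W=fixed("top",np.load("top0.npy"));x,y,z=W[...,0],W[...,1],W[...,2]
for y0 in np.arange(-.56,-.34,.03):
    m=(y>y0)&(y<y0+.03)&(z>.03)&(x>.3)&(x<.8); print(round(y0,2),m.sum(),[(np.nanmin(x[m&(z>h)]).round(3) if (m&(z>h)).any() else None) for h in(.03,.08,.11,.2)])
# timer from top and scene
for n in("top","scene"):
    V=fixed(n,np.load(n+"0.npy"));Q=V[(abs(V[...,0]-.586)<.035)&(abs(V[...,1]+.286)<.05)&(V[...,2]>.01)&(V[...,2]<.07)];print(n,len(Q),rect(Q),rect(Q[Q[:,2]>.045]))
    if n=="scene":
        from numpy.linalg import svd
        F=Q[Q[:,0]<.59];print(len(F));c=F.mean(0);print(c,svd(F-c)[2][2])
E
```

```text
TCP [483.6  43.6 183.3] y-ang 69.1 z [-0.  0. -1.] q6 [ 0.5   0.08 -0.46 -0.   -1.02 -2.43] F [ 1.   0.3 -5.3] w 0.010882726291968407 ff 58.51312816143036 25.6
-0.56 612 [np.float64(0.469), np.float64(0.48), np.float64(0.529), np.float64(0.537)]
-0.53 580 [np.float64(0.474), np.float64(0.481), np.float64(0.503), np.float64(0.517)]
-0.5 629 [np.float64(0.474), np.float64(0.485), np.float64(0.501), np.float64(0.513)]
-0.47 647 [np.float64(0.478), np.float64(0.488), np.float64(0.505), np.float64(0.517)]
-0.44 625 [np.float64(0.482), np.float64(0.488), np.float64(0.537), np.float64(0.546)]
-0.41 573 [np.float64(0.483), np.float64(0.493), np.float64(0.549), np.float64(0.559)]
-0.38 468 [np.float64(0.568), np.float64(0.568), np.float64(0.568), np.float64(0.571)]
-0.35 377 [np.float64(0.583), np.float64(0.594), np.float64(0.594), np.float64(0.604)]
top 140 (array([ 578.1, -291. ]), array([47.7, 73.4]), 1.9) (array([ 590.7, -287.4]), array([67.1, 23.2]), 90.0)
scene 330 (array([ 585.8, -290.4]), array([39.3, 73.5]), 6.1) (array([ 590.7, -288.8]), array([21.9, 71.7]), 0.2)
271
[ 0.57932737 -0.29255175  0.03366925] [-0.94389193 -0.06582371  0.32362828]
```

Lifted level with about 5 N on the wrist. Target is tray centre at (0.423, −0.297), so I carry it with gentle ramps.

drive_tool:
  motion:
    - [[0,-0.02,-0.1,0,0,0,0],[0,-0.04,-0.2,0,0,0,0],[0,-0.05,-0.3,0,0,0,0],[0,-0.07,-0.4,0,0,0,0],[0,-0.08,-0.46,0,0,0,0],[0,-0.08,-0.46,0,0,0,0],[0,-0.08,-0.46,0,0,0,0],[0,-0.08,-0.46,0,0,0,0],[0,-0.08,-0.46,0,0,0,0],[0,-0.08,-0.46,0,0,0,0]]

```text
clock: 26.85
eef_pos: [0.4431, -0.1839, 0.1832]
orientation: [0.181, 0.983, -0.0, -0.0]
force: [1.4, 0.0, -3.9]
gripper_width: 0.0108
finger_force: 58.5
```

drive_tool:
  motion:
    - [[0,-0.08,-0.46,0,0,0,0],[0,-0.08,-0.46,0,0,0,0],[0,-0.07,-0.4,0,0,0,0],[0,-0.05,-0.3,0,0,0,0],[0,-0.04,-0.2,0,0,0,0],[0,-0.02,-0.1,0,0,0,0],[0,0,0,0,0,0,0],[0,0,0,0,0,0,0],[0,0,0,0,0,0,0],[0,0,0,0,0,0,0]]

```text
clock: 28.1
eef_pos: [0.424, -0.2969, 0.1834]
orientation: [0.181, 0.984, 0.0, 0.0]
force: [-0.7, -0.1, -4.8]
gripper_width: 0.0112
finger_force: 58.6
```

```bash
python3 - <<'E'
from h import *
tool()
p,W,K,M=wrist("w11");z=W[...,2]
o={n:env.snapshot(n) for n in("top","scene")}
for n,(q,d) in o.items(): cv2.imwrite(f"pics/{n}9.png",q[...,::-1])
# tray plane: dark kerb/base pixels in wrist view
m=(np.hypot(W[...,0]-.423,W[...,1]+.297)<.12)&(z>.11)&(z<.14);P=W[m];print("tray",len(P),rect(P))
g=m&(p.max(-1)<125)&(z<.1315);G=W[g];A=np.c_[G[:,:2]-[.423,-.297],np.ones(len(G))];f=np.linalg.lstsq(A,G[:,2],rcond=None)[0];print("base plane slope deg",np.degrees(f[:2]).round(2),"z",f[2].round(4))
V=fixed("scene",o["scene"][1]);Q=V[(abs(V[...,0]-.586)<.035)&(abs(V[...,1]+.286)<.05)&(V[...,2]>.01)&(V[...,2]<.07)];print("timer",len(Q),rect(Q))
a=cv2.resize(p[...,::-1],(400,300));b=o["top"][0][130:225,170:320,::-1];c=o["scene"][0][130:230,170:320,::-1]
cv2.imwrite("pics/fin.png",np.vstack([cv2.resize(a,(800,600))[:330]*1,np.hstack([cv2.resize(b,(400,253)),cv2.resize(c,(400,253))])]))
E
```

```text
TCP [ 424.  -296.9  183.4] y-ang 69.2 z [ 0. -0. -1.] q6 [-0.23  0.14 -0.4  -0.   -1.03 -1.7 ] F [-0.7 -0.1 -4.8] w 0.01117186258806941 ff 58.558430671691895 28.1
tray 26286 (array([ 424.7, -295.6]), array([190.3, 112.2]), 69.1)
base plane slope deg [-0.41 -0.  ] z 0.1261
timer 222 (array([ 587.1, -289.4]), array([34.7, 74.6]), 4.0)
```

View pics/fin.png

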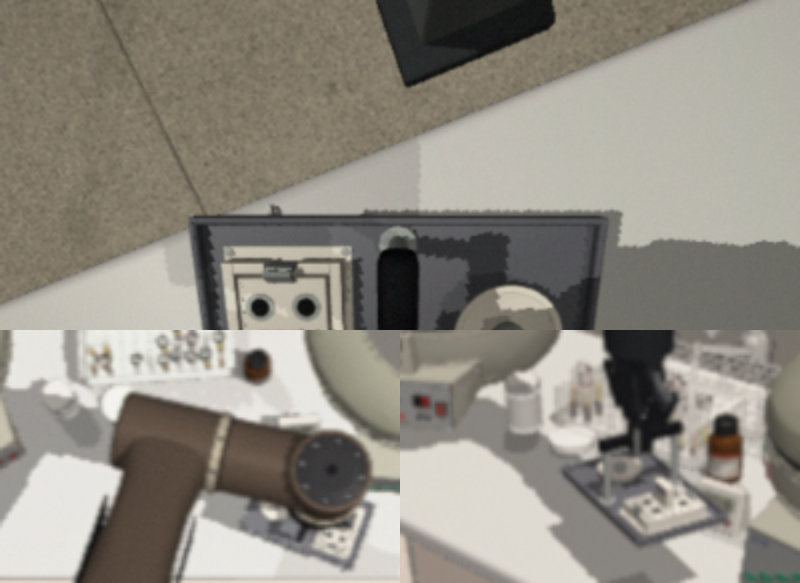

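Tray is level (slope within 0.4°), underside 0.12 m, middle at (0.424, −0.296). The ball is in the dish (510,325), the cassette is under its clip (280,270), and the timer hasn't moved. Handing in.

```bash
python3 -c "
from station import env
print(env.close_job())"
```

```text
the job is handed in; nothing more can be done
None
```

The job is handed in at about 28 s: the cassette is pressed flush under both clips, and the tray is held still and level, about 15 cm in front of the white timer and 12 cm above the bench, with the ball still in its dish.

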